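# Pin a test strip into the tensile stand and wind it taut

### The arm

A 6-joint arm with a two-finger parallel gripper is mounted at the origin on the work surface. World frame = base frame: x ahead of the robot, y to its left, z up, the work surface at z = 0. Lengths are in m, angles in rad, forces in N, time in s.
With the tool pointing down it reaches from about 0.375 to 0.975 m from the base axis. Payload 3.8 kg.
Tool frame: the origin (TCP) lies at the very end of the fingers, on their centre line; the grasp point (between the pads) lies 19 mm behind it (bot.tcp_to_grasp is the z of the grasp point in the tool frame, in m); z points along the fingers, y is the direction in which the jaws open and shut (so a half turn about z gives the same grasp; the last joint's range is limited). The gripper opens to 85 mm and grips with 20 to 120 N. Pads are 22 mm wide; open, the fingers measure 114 mm over their backs; the gripper's body (76 mm by 85 mm) begins 54 mm behind the grasp point. The pads swing forward as they close: fully open they stand 13 mm farther back than shut.
Start: joints at [-1.229, 0.264, 1.604, -0, 1.274, -0.037], TCP at [0.25, -0.627, 0.231] pointing down, gripper open.
Joint ranges: [-2.63, 2.63], [-0.94, 2.18], [0.31, 2.57], [-1.31, 4.45], [0, 2.66], [-2.55, 2.55]. Speed limits (rad/s): [2.57, 2.57, 3.14, 3.14, 3.14, 3.14].

### API

Orientations are given as a rotation vector (axis times angle).
In Python, from workcell import status, vision, job, bot gives the robot as it stands.
- The arm moves only by the tool apply_moves, never from a script. Its argument "deltas" is a list of rows, each a list of 7 numbers: the shift along the tool's x, y, z in m, then the turn, a rotation vector about the tool's x, y, z in rad, then the closure, from 0 (fully open) to 1 (shut). In form: [[x, y, z, rx, ry, rz, jaw], ...]. A call has 1 to 8 rows; each row is the pose to reach, as a shift and turn from the pose commanded when the call began, along the tool's axes at that moment; what a row does not reach only later rows make up. A row lasts 1/12 s, in which the tool goes at most 41.7 mm and 7.16 degrees, less where a joint would pass 70% of its speed; a pose out of reach is approached as far as the arm can. A call with a gripper value outside its range is refused whole. The fingers move at their own pace and stop on an object; "squeeze" is the grip in N (left out, the last holds). Time passes only in rows, so rows that repeat a pose let the fingers close. It gives the time, the measured TCP pose, the force and the opening at its end, in the units of the state.
- status.read_state(): the state, without advancing time (a new reading comes with each control period).
- vision.read_camera(name): name is "scene" or "top"; returns the picture (420x560x3 uint8, red, green, blue); there is no depth.
- vision.get_calibration(name): a dict with "fov_y" (degrees; the focal length in pixels is half the picture's height over the tangent of half this angle, whatever the lens; pixels are square), "cx", "cy" (the principal point, pixels), "k1" (the pictures are not rectified: a ray, as slopes to the right and down, at radius r is drawn at 1 + k1 r^2 times it, then the intrinsics apply), "R" (3x3) and "t" (3): a world point X has camera coordinates R X + t. Camera axes: x right, y down, z forward; pixel columns grow to the right and rows downward; lengths in m; the calibration is good to about 2 mm. A picture is of the moment at which its call begins. get_calibration takes no time and is no camera call.
- job.finish_job(): hands the job in, once; it reports no verdict.
The state is a dict: "time": time; "q": joint angles; "joint_vel": joint speeds; "joint_torque": joint torques, N m; "tool_pos": TCP position; "tcp_rot": TCP orientation; "wrist_force": force on the tool from outside, world axes, zero at the start; "torque": the same for the moment, N m; "width": opening from 0.0 (shut) to 1.0 (fully open).
Only numpy, scipy, OpenCV 4.12 (cv2) and the standard library are available. Lean on these libraries where they do the work, as an engineer would, in place of code of your own. Each camera call takes 0.05 s, during which the arm holds its last target. There are 200 camera calls.

### The job

Take the slotted steel strip from the wooden cradle and lay it flat in the tensile stand, over the pins of both ledges. Then take the crank knob of the handwheel and wind it clockwise (seen from above) until the strip has gone taut and the crank resists firmly: pushing the knob round takes about 6 N while it runs free, stop at about 10 N and do not go beyond 13 N, which would overstrain the strip. Let go and leave the strip lying taut on both pins.

Things in the scene. Friction and masses are not known exactly. Their poses are not given: they have to be found in the camera images.
- coupon_mid (a point): Centre (half-way up) of the loose steel strip: 166 mm long (x), 28 wide (y), 6 thick (z), 0.15 kg, waist 20 mm wide over its middle 80 mm (grasp there, across). Each end has a through slot 28 mm long, 13 wide, centred 60 mm from the middle; same either way round. Starts on a wooden cradle: supports 60 mm either side of the middle, underside 30 mm above the bench, 24 mm free under the waist.
- machine: Grey tensile stand, fixed, base 100 x 330 x 22 mm; origin on the bench under it, y along it, z up. Sprung load cell with a pinned ledge at x 0, y -131 to -119 mm (set by hand, not measured), 12 N per mm along y; sliding crosshead with a pinned ledge; handwheel at y +100 mm. Ledges 60 mm above the bench, 34 wide, about 28 long; pins 10 mm thick, 19 tall, top 6 mm tapered.
- bed_mid (a point): Where the strip's centre belongs when first laid on the ledges, along the stand's y: at x 0, y -65, z 63 mm of the stand, same axes. There the slots take both pins for all starts; 3 mm off along y is harmless, sideways there is 1.5 mm of play each way. Between the ledges it is free down to 38 mm above the bench (guide rods).
- crosshead: Aluminium crosshead that slides along the stand's y; its upright pin is at x 0, y 0 of this body, 60 to 79 mm above the bench. Winding clockwise draws it away from the load cell (+y), 6 mm per rad: first it takes up 7 to 29 mm of slack of the pins in the slots, then it pulls the strip taut against the load cell.
- wheel_axis (a point): Point on the upright axis of the handwheel (grey disc 120 mm across, rim top 88 mm above the bench; hub top 94 mm, this point). Steady drag 0.30 N m (6 N at the knob), so it stays where left, and a push read at rest may be lower than in motion. Once taut, the push rises by 8.6 N per rad: 10 N in motion (33 N in the strip) is the firm feel, under 9 N is too slack, over 13 N overstrains.
- knob_grip (a point): Centre of the wheel's crank knob at gripping height: upright aluminium cylinder 16 mm thick, 89 to 131 mm above the bench, this point at 113 mm. It stands 50 mm from the wheel's axis and spins on its own pin, so a hand of fixed heading can hold it and carry it round. It starts at the wheel's side towards the crosshead or up to 1.6 rad clockwise from there.
Not all that is in view belongs to the job. What is shaped like the part that bears coupon_mid but turquoise is not meant.

How it is judged:
By the outcome, as a careful person would: the job done as asked, in the order asked, and still so for the second after the job is handed in, with the robot touching nothing.
It also fails if it takes over 67 s, if anything falls off the work surface, if the arm or the gripper's body presses on something with over 40 N, if the wrist force passes 120 N, or if a joint passes its speed limit or range.

## Working session

There is one attempt and no reset: what is moved stays moved. The work goes in short steps, Python scripts to look and compute and a tool call to move; the robot and the scene stay as the last step left them, time stands still between calls to the robot, and variables do not carry over. Pictures are saved under pics/ and viewed, about 8 in all and at most 12, crops included, and the job is handed in when it is done.

Besides the shell and the picture viewer there is one more tool, called after "Emit:" as name(argument=value, ...) on one line, values as JSON. apply_moves: Moves the arm, as the interface text tells. Its arguments: {"type":"object","properties":{"deltas":{"type":"array","items":{"type":"array","items":{"type":"number"}}},"squeeze":{"type":"number"}},"required":["deltas"]}

```bash
ls; mkdir -p pics; python3 - <<'E'
from workcell import status, vision, job, bot
import cv2
for n in("scene","top"):
    im=vision.read_camera(n); cv2.imwrite(f"pics/{n}0.png",im[:,:,::-1]); print(n,vision.get_calibration(n))
print(status.read_state(), bot.tcp_to_grasp)
E
```

```text
pics
scene {'fov_y': 44.52804379461896, 'cx': 281.7593918177793, 'cy': 209.7091324081367, 'k1': -0.11214343373211577, 'R': array([[-0.80531978,  0.59280427,  0.00656845],
       [ 0.43592413,  0.59963564, -0.67112387],
       [-0.40178378, -0.53760598, -0.74131613]]), 't': array([ 0.40994557, -0.09485803,  1.19425844])}
top {'fov_y': 49.870887246482184, 'cx': 277.1765877615133, 'cy': 206.4214302895525, 'k1': -0.041436921805799574, 'R': array([[ 9.39999263e-02, -9.95572162e-01,  2.90822310e-04],
       [-9.69674109e-01, -9.16208712e-02, -2.26578328e-01],
       [ 2.25601722e-01,  2.10163433e-02, -9.73992904e-01]]), 't': array([-0.0954895 ,  0.46990744,  0.85336598])}
{'time': 0.1, 'q': array([-1.22890846e+00,  2.64685386e-01,  1.60524607e+00,  1.94515397e-05,
        1.27369080e+00, -3.68860908e-02]), 'joint_vel': array([-5.16458690e-04, -4.39718284e-05, -2.79646855e-03,  3.64226038e-04,
       -2.04931746e-03, -1.43310108e-03]), 'joint_torque': array([ 1.06956653e-03, -5.16707540e+01, -3.68590200e+01, -6.50418770e-05,
        6.29025250e-03,  6.86671626e-06]), 'tool_pos': array([ 0.24939416, -0.62652768,  0.23007675]), 'tcp_rot': array([-3.08344913e+00, -5.91039399e-01,  4.55146744e-04]), 'wrist_force': array([ 0.56422433, -0.39620946,  0.0097636 ]), 'torque': array([-0.04832817,  0.02931021, -0.01507525]), 'width': 0.9974579622726146} -0.0187
```

View pics/scene0.png

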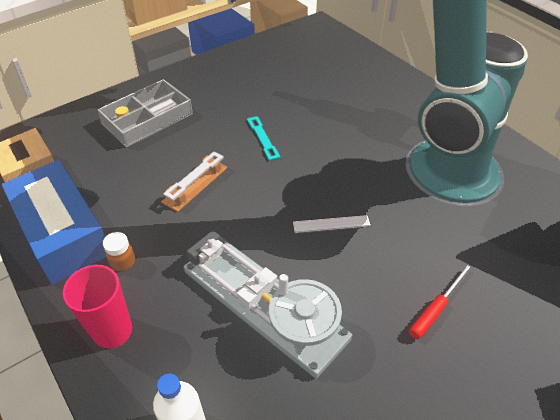

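View pics/top0.png

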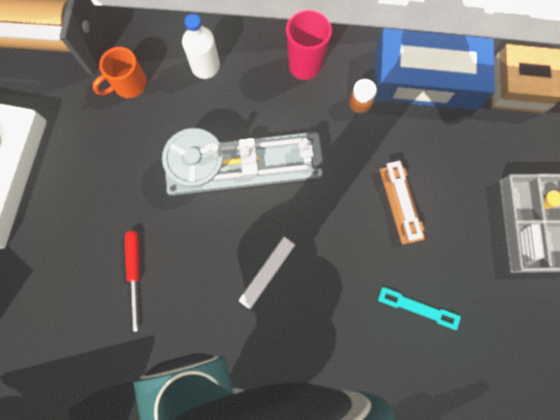

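The strip that's meant is the silver slotted one on the orange-brown cradle: top (404,202), scene (195,180). The turquoise one at top (420,308) is the decoy, and the plain bar at top (267,272) has no slots. The stand is at top (240,163), with the wheel at (192,157). Next I'll enlarge the strip and stand.

```bash
python3 - <<'E'
import cv2,numpy as np
t=cv2.imread("pics/top0.png");s=cv2.imread("pics/scene0.png")
def crop(im,x,y,w,h,k): 
    c=cv2.resize(im[y:y+h,x:x+w],None,fx=k,fy=k,interpolation=cv2.INTER_CUBIC)
    for i in range(0,w,10):
        cv2.line(c,(i*k,0),(i*k,8 if i%50 else 16),(0,255,255),1)
        if (x+i)%20==0: cv2.putText(c,str(x+i),(i*k+2,20),0,.35,(0,255,255))
    for j in range(0,h,10):
        cv2.line(c,(0,j*k),(8,j*k),(0,255,255),1)
        if (y+j)%20==0: cv2.putText(c,str(y+j),(10,j*k+4),0,.35,(0,255,255))
    return c
a=crop(t,160,120,170,80,4); b=crop(t,370,150,60,100,3)
C=np.zeros((600,800,3),np.uint8); C[:320,:680]=a; C[300:600,620:800]=b
d=crop(s,160,145,80,70,4); C[320:600,:320]=d
cv2.imwrite("pics/c1.png",C)
cv2.imwrite("pics/c2.png",crop(s,180,225,175,150,4))
E
```

```text
(no output)
```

View pics/c1.png

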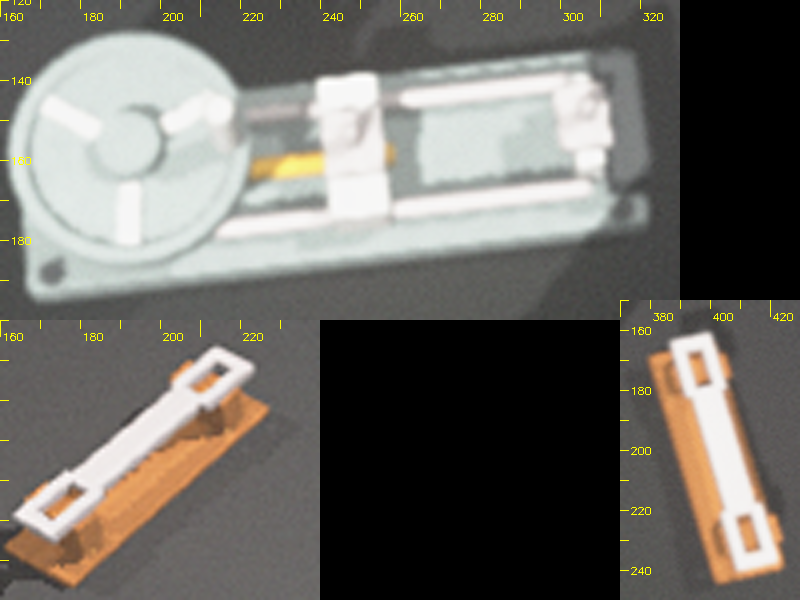

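View pics/c2.png

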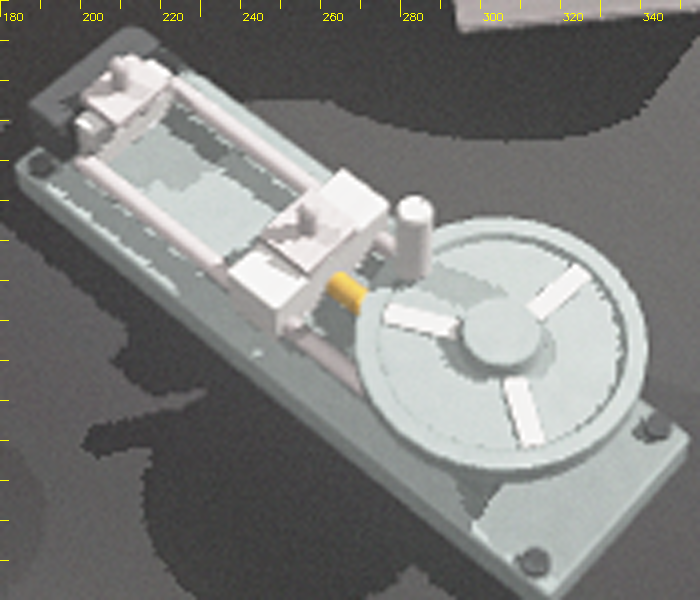

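Strip confirmed: silver, with slots at both ends, bearing on the orange cradle. In the scene crop the cell pin is at about (210,240), the crosshead pin at (257,277), the hub at (305,307) and the knob top at (283,276). Now I'll measure.

```bash
cat > h.py <<'E'
import numpy as np,cv2
from workcell import status,vision,job,bot
from scipy.optimize import least_squares
CAL={n:vision.get_calibration(n) for n in("scene","top")}
def K(c):
    f=210/np.tan(np.radians(c["fov_y"])/2); return np.array([[f,0,c["cx"]],[0,f,c["cy"]],[0,0,1.]])
def proj(n,X):
    c=CAL[n]; p=np.atleast_2d(X)@c["R"].T+c["t"]; s=p[:,:2]/p[:,2:]
    s=s*(1+c["k1"]*(s**2).sum(1,keepdims=True)); return s*K(c)[0,0]+[c["cx"],c["cy"]]
def ray(n,uv,z):
    c=CAL[n]; d=(np.atleast_2d(uv)-[c["cx"],c["cy"]])/K(c)[0,0]; s=d.copy()
    for _ in range(8): s=d/(1+c["k1"]*(s**2).sum(1,keepdims=True))
    v=np.c_[s,np.ones(len(s))]@c["R"]; o=-c["R"].T@c["t"]
    return o+v*((z-o[2])/v[:,2:])
def avg(n,k=4): return np.mean([vision.read_camera(n).astype(float) for _ in range(k)],0)
E
cat > m.py <<'E'
from h import *
t=cv2.imread("pics/top0.png");s=cv2.imread("pics/scene0.png")
# strip
for n,im,(x,y,w,h) in(("top",t,(375,150,60,100)),("scene",s,(155,145,85,70))):
    c=im[y:y+h,x:x+w].astype(int); m=((c.min(2)>165)&(c.max(2)-c.min(2)<40)).astype(np.uint8)
    _,l,st,_=cv2.connectedComponentsWithStats(m); m=l==1+st[1:,4].argmax()
    v,u=np.nonzero(m); P=ray(n,np.c_[u+x,v+y],.036)[:,:2]; mu=P.mean(0); w_,V=np.linalg.eigh(np.cov((P-mu).T)); a=V[:,1]
    q=(P-mu)@V; print(n,"strip",mu,"axis deg",np.degrees(np.arctan2(a[1],a[0])),"extent",np.ptp(q,0),(q.max(0)+q.min(0))/2)
S=lambda p:180+(np.array(p)+.5)/4*[1,1]-.5+[0,45]
T=lambda p:160+(np.array(p)+.5)/4-.5+[0,-40]
for nm,n,p,z in [("hub","scene",S((502,330)),.094),("hub","top",T((130,142)),.094),("knob","scene",S((415,204)),.131),("knob","top",T((213,103)),.131),
 ("xh","scene",S((308,208)),.079),("xh","top",T((345,118)),.079),("cell","scene",S((123,60)),.079),("cell","top",T((580,95)),.079),
 ("nearbl0","top",T((60,300)),0),("nearbr0","top",T((620,228)),0),("farl","top",T((250,90)),.022),("farr","top",T((585,53)),.022)]:
    print(nm,n,p.round(1),ray(n,p,z)[0].round(4))
E
python3 m.py
```

```text
top strip [ 0.51958524 -0.30994449] axis deg -161.9251099732137 extent [0.03062508 0.16727977] [-0.00022663 -0.00120749]
scene strip [ 0.5234127  -0.30921825] axis deg -161.5507905906732 extent [0.03197019 0.16580692] [-7.02610815e-05  3.22829439e-03]
hub scene [305.1 307.1] [0.5548 0.1255 0.094 ]
hub top [192.1 155.1] [0.5552 0.1252 0.094 ]
knob scene [283.4 275.6] [0.5619 0.0748 0.131 ]
knob top [212.9 145.4] [0.5658 0.08   0.131 ]
xh scene [256.6 276.6] [0.579  0.0202 0.079 ]
xh top [245.9 149.1] [0.583  0.0224 0.079 ]
cell scene [210.4 239.6] [ 0.6014 -0.0983  0.079 ]
cell top [304.6 143.4] [ 0.6064 -0.0943  0.079 ]
nearbl0 top [174.6 194.6] [0.4945 0.1721 0.    ]
nearbr0 top [314.6 176.6] [ 0.5629 -0.1242  0.    ]
farl top [222.1 142.1] [0.6147 0.0813 0.022 ]
farr top [305.9 132.9] [ 0.6529 -0.0967  0.022 ]
```

```bash
cat > go.py <<'E'
# usage: go.py x y z yaw_deg : tool-frame delta from measured pose (tool down, yaw of tool x)
import sys
from h import *
from scipy.spatial.transform import Rotation as R
def delta(x,y,z,yaw):
    s=status.read_state(); r=R.from_rotvec(s["tcp_rot"])
    a=np.radians(yaw); T=R.from_matrix(np.array([[np.cos(a),np.sin(a),0],[np.sin(a),-np.cos(a),0],[0,0,-1.]]))
    return np.r_[r.inv().apply(np.array([x,y,z])-s["tool_pos"]),(r.inv()*T).as_rotvec()]
if __name__=="__main__":
    s=status.read_state(); print(s["time"],s["tool_pos"].round(4),"F",s["wrist_force"].round(2),"w",round(s["width"],3))
    print(delta(*map(float,sys.argv[1:5])).round(4).tolist())
E
python3 go.py .5215 -.3096 .12 18.3
```

```text
0.1 [ 0.2494 -0.6265  0.2301] F [ 0.56 -0.4   0.01] w 0.997
[0.37, -0.1936, 0.1105, -0.002, -0.0, 0.0594]
```

Emit:
apply_moves(deltas=[[0.37,-0.1936,0.11,0,0,0.06,0.4],[0.37,-0.1936,0.11,0,0,0.06,0.4],[0.37,-0.1936,0.11,0,0,0.06,0.4],[0.37,-0.1936,0.11,0,0,0.06,0.4],[0.37,-0.1936,0.11,0,0,0.06,0.4],[0.37,-0.1936,0.11,0,0,0.06,0.4],[0.37,-0.1936,0.11,0,0,0.06,0.4],[0.37,-0.1936,0.11,0,0,0.06,0.4]])

```text
time: 0.77
tool_pos: [0.4603, -0.3807, 0.1455]
tcp_rot: [-3.101, -0.498, 0.001]
wrist_force: [0.4, -0.7, 0.3]
width: 0.603
```

```bash
python3 go.py .5215 -.3096 .09 18.3
```

```text
0.7667 [ 0.4603 -0.3807  0.1455] F [ 0.44 -0.75  0.31] w 0.603
[0.0804, -0.0484, 0.0555, -0.0006, 0.0003, -0.0008]
```

Emit:
apply_moves(deltas=[[0.0804,-0.0484,0.0555,0,0,0,0.45],[0.0804,-0.0484,0.0555,0,0,0,0.45],[0.0804,-0.0484,0.0555,0,0,0,0.45],[0.0804,-0.0484,0.0555,0,0,0,0.45],[0.0804,-0.0484,0.0555,0,0,0,0.45]])

```text
time: 1.18
tool_pos: [0.5203, -0.3097, 0.0891]
tcp_rot: [-3.099, -0.503, 0.005]
wrist_force: [-0.8, -0.4, -0.6]
width: 0.554
```

```bash
python3 go.py .5215 -.3096 .0125 18.3; python3 - <<'E'
from h import *
def crop(n,x,y,w,h,k):
    im=avg(n).astype(np.uint8)[:,:,::-1]; cv2.imwrite(f"pics/{n}1.png",im)
    return cv2.resize(im[y:y+h,x:x+w],(w*k,h*k),interpolation=cv2.INTER_CUBIC)
a=crop("scene",145,110,100,110,4); b=crop("top",360,140,100,110,4)
cv2.imwrite("pics/g1.png",np.hstack([a,b]))
E
```

```text
1.1833 [ 0.5203 -0.3097  0.0891] F [-0.81 -0.42 -0.59] w 0.554
[0.0013, 0.0004, 0.0766, -0.0026, 0.0025, 0.0024]
```

View pics/g1.png

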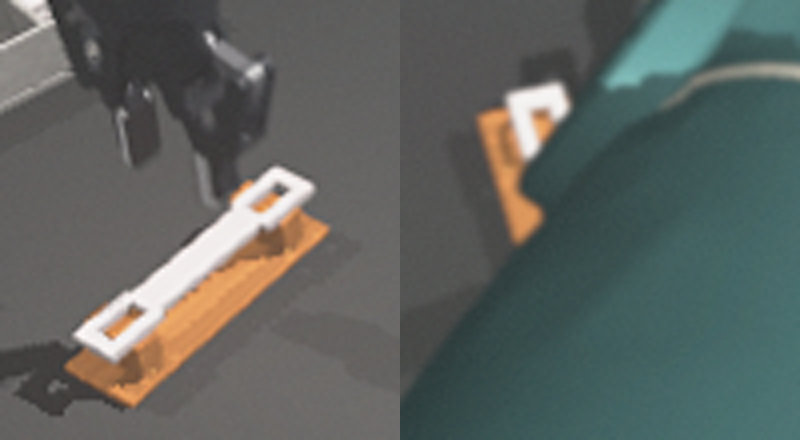

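The jaws straddle the waist, one finger each side. I'll descend and grip.

Emit:
apply_moves(deltas=[[0.001,0,0.035,0,0,0,0.45],[0.001,0,0.065,0,0,0,0.45],[0.001,0,0.077,0,0,0,0.45],[0.001,0,0.077,0,0,0,0.45]])

```text
time: 1.92
tool_pos: [0.5185, -0.3096, 0.0101]
tcp_rot: [-3.097, -0.497, 0.009]
wrist_force: [-0.8, 0.6, 0.3]
width: 0.551
```

Emit:
apply_moves(deltas=[[0,0,0,0,0,0,1],[0,0,0,0,0,0,1],[0,0,0,0,0,0,1],[0,0,0,0,0,0,1],[0,0,0,0,0,0,1],[0,0,0,0,0,0,1]], squeeze=50)

```text
time: 2.42
tool_pos: [0.5232, -0.3122, 0.0158]
tcp_rot: [3.099, 0.498, 0.004]
wrist_force: [0.1, -1.0, 6.4]
width: 0.22
```

Emit:
apply_moves(deltas=[[0,0,-0.02,0,0,0,1],[0,0,-0.06,0,0,0,1],[0,0,-0.1,0,0,0,1],[0,0,-0.13,0,0,0,1],[0,0,-0.13,0,0,0,1]])

```text
time: 2.83
tool_pos: [0.5262, -0.3139, 0.1524]
tcp_rot: [3.093, 0.497, 0.016]
wrist_force: [1.7, -1.6, -0.1]
width: 0.218
```

```bash
python3 go.py .5897 -.036 .135 102.1
```

```text
2.8333 [ 0.5262 -0.3139  0.1524] F [ 1.69 -1.58 -0.13] w 0.218
[0.1473, -0.2442, 0.016, 0.0149, 0.0008, -1.4631]
```

Emit:
apply_moves(deltas=[[0,0,0,0,0,0,1],[0,0,0,0,0,0,1]])

```text
time: 3.0
tool_pos: [0.521, -0.3106, 0.1429]
tcp_rot: [-3.101, -0.499, 0.002]
wrist_force: [-0.4, 0.3, -2.9]
width: 0.217
```

```bash
python3 go.py .5897 -.036 .135 102.1;python3 go.py .5897 -.036 .135 102.1
```

```text
3.0 [ 0.521  -0.3106  0.1429] F [-0.44  0.32 -2.86] w 0.217
[0.1513, -0.2392, 0.008, -0.0019, -0.0002, -1.4631]
3.0 [ 0.521  -0.3106  0.1429] F [-0.44  0.32 -2.86] w 0.217
[0.1513, -0.2392, 0.008, -0.0019, -0.0002, -1.4631]
```

Emit:
apply_moves(deltas=[[0.151,-0.239,0.0,0,0,-1.46,1],[0.151,-0.239,0.0,0,0,-1.46,1],[0.151,-0.239,0.0,0,0,-1.46,1],[0.151,-0.239,0.0,0,0,-1.46,1],[0.151,-0.239,0.0,0,0,-1.46,1],[0.151,-0.239,0.0,0,0,-1.46,1],[0.151,-0.239,0.0,0,0,-1.46,1],[0.151,-0.239,0.0,0,0,-1.46,1]])

```text
time: 3.67
tool_pos: [0.5891, -0.0307, 0.1406]
tcp_rot: [-2.468, -1.934, 0.003]
wrist_force: [-0.0, 0.1, -1.4]
width: 0.222
```

```bash
python3 go.py .5897 -.036 .085 102.1
```

```text
3.6667 [ 0.5891 -0.0307  0.1406] F [-0.02  0.07 -1.35] w 0.222
[-0.0052, 0.0021, 0.0555, -0.0049, -0.0035, -0.4524]
```

Emit:
apply_moves(deltas=[[-0.005,0.002,0.0,0,0,-0.452,1],[-0.005,0.002,0.0,0,0,-0.452,1],[-0.005,0.002,0.0,0,0,-0.452,1],[-0.005,0.002,0.03,0,0,-0.452,1],[-0.005,0.002,0.055,0,0,-0.452,1],[-0.005,0.002,0.055,0,0,-0.452,1],[-0.005,0.002,0.055,0,0,-0.452,1]])

```text
time: 4.25
tool_pos: [0.587, -0.0418, 0.0845]
tcp_rot: [-1.984, -2.426, 0.008]
wrist_force: [0.1, -0.1, -1.6]
width: 0.217
```

```bash
python3 - <<'E'
from h import *
def crop(n,x,y,w,h,k):
    im=avg(n,6).astype(np.uint8)[:,:,::-1]; cv2.imwrite(f"pics/{n}2.png",im)
    return cv2.resize(im[y:y+h,x:x+w],(w*k,h*k),interpolation=cv2.INTER_CUBIC)
a=crop("scene",180,195,120,120,5); b=crop("top",200,100,120,100,1)
A=np.zeros((600,800,3),np.uint8); A[:,:600]=a; A[:100,620:740]=b
cv2.imwrite("pics/p1.png",A)
E
python3 go.py .5897 -.036 .085 102.1
```

```text
4.85 [ 0.5912 -0.0423  0.0893] F [ 0.85 -0.33 -2.04] w 0.218
[0.0065, -0.0002, 0.0043, 0.0007, 0.0002, -0.0113]
```

View pics/p1.png

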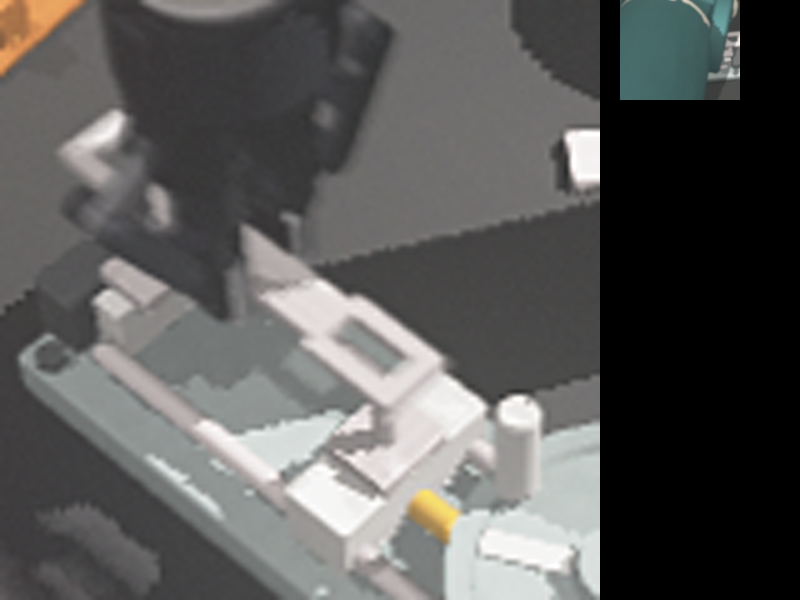

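```bash
python3 - <<'E'
from h import *
s=status.read_state(); tcp=s["tool_pos"]; R=cv2.Rodrigues(s["tcp_rot"])[0]; yaw=np.arctan2(R[1,0],R[0,0])
print(tcp,np.degrees(yaw),R[:,2])
ax=np.array([np.cos(yaw),np.sin(yaw)]); lat=np.array([ax[1],-ax[0]])
im=cv2.imread("pics/scene2.png").astype(int)
z=tcp[2]+.0217
mid=(tcp+R@[0,0,-.0187])[:2]
# white frame extents near slot end: threshold along lateral profiles, sampled on the strip's top plane
def samp(P): 
    uv=proj("scene",np.c_[P,np.full(len(P),z)]).astype(np.float32); return cv2.remap(im.astype(np.float32),uv[:,0],uv[:,1],cv2.INTER_LINEAR)[:,0].mean(1) if 0 else cv2.remap(im.astype(np.float32),uv[:,0].reshape(-1,1),uv[:,1].reshape(-1,1),cv2.INTER_LINEAR).mean(2)[:,0]
l=np.arange(-26,27,2)/1000
print("lat mm",(l*1000).astype(int).tolist())
for a in (48,54,58,62,66,72,78): print(a,samp(mid+ax*a/1000+l[:,None]*lat).astype(int).tolist())
a=np.arange(30,100,2)/1000
print("along from 30"); print(samp(mid+a[:,None]*ax).astype(int).tolist())
print("slot click",(ray("scene",[[180+373.5/5-.5,195+345.5/5-.5]],z)[0,:2]-mid)@np.c_[ax,lat])
E
```

```text
[ 0.59120327 -0.04231019  0.08931174] 101.4546709894151 [ 6.80024843e-04 -5.17698746e-05 -9.99999767e-01]
lat mm [-26, -24, -22, -20, -18, -16, -14, -12, -10, -8, -6, -4, -2, 0, 2, 4, 6, 8, 10, 12, 14, 16, 18, 20, 22, 24, 26]
48 [70, 71, 70, 70, 69, 70, 123, 203, 225, 224, 185, 137, 140, 147, 151, 143, 158, 204, 224, 225, 203, 146, 140, 146, 147, 143, 130]
54 [70, 70, 72, 71, 70, 68, 122, 203, 225, 222, 186, 133, 138, 146, 143, 147, 177, 213, 222, 225, 199, 145, 139, 147, 147, 142, 131]
58 [72, 71, 71, 71, 70, 72, 118, 205, 225, 226, 182, 135, 138, 147, 145, 147, 177, 209, 224, 224, 199, 144, 134, 146, 146, 143, 129]
62 [71, 71, 71, 72, 70, 72, 116, 205, 226, 221, 192, 137, 139, 146, 142, 150, 178, 213, 223, 223, 204, 141, 121, 122, 120, 120, 119]
66 [72, 71, 72, 72, 71, 72, 124, 211, 225, 223, 186, 125, 138, 147, 144, 148, 178, 212, 223, 225, 197, 137, 121, 120, 119, 119, 116]
72 [73, 72, 73, 74, 73, 73, 121, 207, 226, 220, 202, 197, 200, 202, 201, 208, 220, 223, 224, 224, 200, 140, 122, 132, 125, 110, 158]
78 [73, 73, 73, 73, 72, 74, 114, 205, 221, 220, 220, 220, 220, 220, 221, 220, 220, 221, 221, 218, 193, 142, 134, 159, 215, 226, 228]
along from 30
[222, 222, 222, 222, 223, 223, 211, 181, 155, 147, 144, 145, 146, 147, 147, 146, 146, 147, 147, 146, 175, 202, 218, 224, 220, 200, 206, 222, 234, 237, 237, 237, 241, 244, 243]
slot click [ 0.05815788 -0.00076412]
```

```bash
cat > base.py <<'E'
from h import *
a=np.radians(102.1); ax=np.array([np.cos(a),np.sin(a)]); lat=np.array([ax[1],-ax[0]]); O=np.array([.555,.1253])-.1*ax
def samp(n,im,P,z):
    uv=proj(n,np.c_[P,np.full(len(P),z)]).astype(np.float32); return cv2.remap(im,uv[:,:1].copy(),uv[:,1:].copy(),cv2.INTER_LINEAR).mean(2)[:,0]
if __name__=="__main__":
  l=np.arange(-60,60.1,.5)/1000
  for n in("scene","top"):
    im=cv2.imread(f"pics/{n}0.png").astype(np.float32)
    for side in(-1,1):
      for z in (.022,0):
        out=[]
        for y in range(-150,161,10):
            p=cv2.GaussianBlur(samp(n,im,O+ax*y/1000+l[:,None]*lat,z).reshape(-1,1),(1,9),1.5)[:,0]
            g=-np.gradient(p)*side; w=abs(l*1000-side*50)<7; g=np.where(w,g,0); i=g.argmax(); out.append((y,l[i]*1000,int(g[i]*10)))
        o=np.array([q for q in out if q[2]>60]); 
        if len(o)>4:
            f=lambda p:p[0]+p[1]*o[:,0]/100-o[:,1]
            r=least_squares(f,[side*50,0],loss="soft_l1",f_scale=.7); print(n,side,z,"off at0",r.x[0].round(2),"per100mm",r.x[1].round(2),"n",len(o),"rms",np.sqrt(np.median(f(r.x)**2)).round(2), o[::4,1])
E
python3 base.py
```

```text
scene -1 0.022 off at0 -49.62 per100mm -1.02 n 16 rms 0.36 [-48.  -48.5 -48.5 -53.5]
scene 1 0.022 off at0 50.1 per100mm 0.73 n 19 rms 1.19 [49.  49.5 50.  56.5 49.5]
scene 1 0 off at0 49.1 per100mm -0.26 n 21 rms 0.16 [49.5 49.5 49.  49.  49.  48.5]
top -1 0.022 off at0 -53.5 per100mm -1.13 n 30 rms 1.05 [-49.5 -51.5 -55.  -54.5 -54.5 -53.5 -55.5 -55.5]
top -1 0 off at0 -47.61 per100mm -0.72 n 30 rms 0.89 [-44.5 -48.5 -48.5 -48.5 -48.5 -48.  -48.  -48. ]
top 1 0.022 off at0 50.2 per100mm -0.24 n 19 rms 0.29 [50.5 50.5 50.5 52.5 49. ]
top 1 0 off at0 48.16 per100mm 0.33 n 9 rms 0.14 [47.5 47.5 48. ]
```

```bash
python3 go.py .5889 -.0346 .072 102.25
```

```text
4.85 [ 0.5912 -0.0423  0.0893] F [ 0.85 -0.33 -2.04] w 0.218
[0.008, -0.0007, 0.0173, 0.0007, 0.0002, -0.0139]
```

Emit:
apply_moves(deltas=[[0.004,0,0.006,0,0,-0.014,1],[0.008,-0.001,0.012,0,0,-0.014,1],[0.008,-0.001,0.017,0,0,-0.014,1],[0.008,-0.001,0.017,0,0,-0.014,1],[0.008,-0.001,0.017,0,0,-0.014,1],[0.008,-0.001,0.017,0,0,-0.014,1]])

```text
time: 5.35
tool_pos: [0.5883, -0.0346, 0.0716]
tcp_rot: [-1.971, -2.446, 0.0]
wrist_force: [0.9, -1.1, -1.4]
width: 0.218
```

```bash
python3 - <<'E'
from base import *
S=[];st=[status.read_state()]
im=[]
for _ in range(6): im.append(vision.read_camera("scene")); st.append(status.read_state())
for q in st: print(round(q["time"],2),q["tool_pos"].round(4),q["tcp_rot"].round(3))
im=np.mean(im,0)[:,:,::-1].astype(np.float32); cv2.imwrite("pics/scene3.png",im)
tcp=np.mean([q["tool_pos"] for q in st],0)
c=im[195:315,180:300].astype(np.uint8); A=cv2.resize(c,(600,600),interpolation=cv2.INTER_CUBIC); cv2.imwrite("pics/p2.png",A)
z=tcp[2]+.023; l=np.arange(-20,20.1,2)/1000
for d in(52,60,68): print(d,samp("scene",im,tcp[:2]+ax*d/1000+l[:,None]*lat,z).astype(int).tolist())
E
```

```text
5.35 [ 0.5883 -0.0346  0.0716] [-1.971 -2.446  0.   ]
5.4 [ 0.5886 -0.0347  0.0719] [1.971 2.446 0.   ]
5.45 [ 0.5887 -0.0347  0.0721] [1.971 2.446 0.   ]
5.5 [ 0.5888 -0.0347  0.0722] [1.971 2.445 0.   ]
5.55 [ 0.5888 -0.0347  0.0722] [1.971e+00 2.445e+00 1.000e-03]
5.6 [ 0.5887 -0.0348  0.0722] [1.971 2.445 0.   ]
5.65 [ 0.5887 -0.0347  0.0722] [1.971 2.446 0.   ]
52 [72, 72, 69, 92, 185, 224, 227, 209, 137, 135, 153, 146, 144, 137, 182, 224, 226, 217, 151, 124, 139]
60 [72, 68, 94, 138, 194, 225, 228, 206, 149, 184, 211, 222, 224, 222, 208, 224, 225, 223, 157, 177, 229]
68 [73, 70, 114, 216, 229, 223, 226, 201, 125, 207, 240, 229, 224, 223, 221, 223, 226, 217, 152, 127, 130][ WARN:0@10.346] global loadsave.cpp:1063 imwrite_ Unsupported depth image for selected encoder is fallbacked to CV_8U.
```

View pics/p2.png

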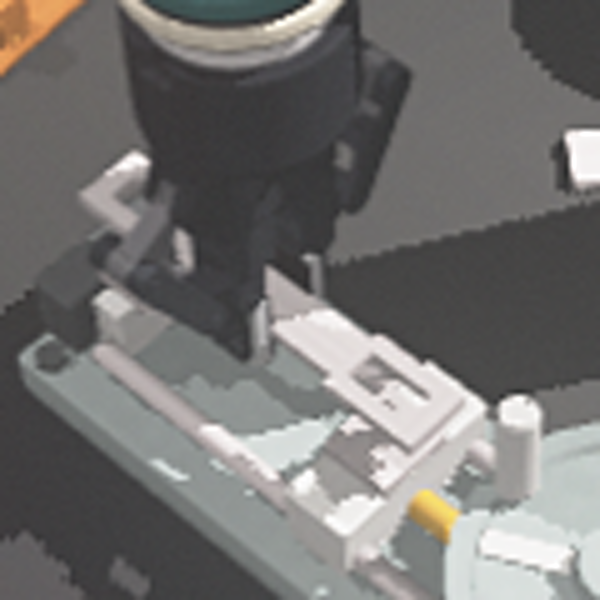

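Emit:
apply_moves(deltas=[[0,0,0.004,0,0,0,1],[0,0,0.008,0,0,0,1],[0,0,0.012,0,0,0,1],[0,0,0.014,0,0,0,1],[0,0,0.014,0,0,0,1]])

```text
time: 6.07
tool_pos: [0.5878, -0.0346, 0.0569]
tcp_rot: [-1.971, -2.445, 0.001]
wrist_force: [1.3, -0.4, -2.2]
width: 0.221
```

```bash
python3 go.py .5889 -.0346 .044 102.25
```

```text
6.0667 [ 0.5878 -0.0346  0.0569] F [ 1.26 -0.45 -2.24] w 0.221
[-0.0003, 0.001, 0.0129, -0.0013, -0.0005, 0.0001]
```

Emit:
apply_moves(deltas=[[0,0,0.003,0,0,0,1],[0,0,0.006,0,0,0,1],[0,0,0.008,0,0,0,1],[0,0,0.008,0,0,0,1]])

```text
time: 6.4
tool_pos: [0.5879, -0.0346, 0.0492]
tcp_rot: [-1.971, -2.445, 0.001]
wrist_force: [-0.5, -0.4, -1.6]
width: 0.223
```

Emit:
apply_moves(deltas=[[0,0,0.002,0,0,0,1],[0,0,0.003,0,0,0,1],[0,0,0.003,0,0,0,1]])

```text
time: 6.65
tool_pos: [0.5883, -0.0346, 0.0466]
tcp_rot: [-1.971, -2.446, 0.0]
wrist_force: [0.2, 0.0, -1.3]
width: 0.221
```

Emit:
apply_moves(deltas=[[0,0,0.001,0,0,0,1],[0,0,0.002,0,0,0,1],[0,0,0.002,0,0,0,1]])

```text
time: 6.9
tool_pos: [0.5886, -0.0346, 0.0458]
tcp_rot: [1.971, 2.446, 0.0]
wrist_force: [-2.5, -1.1, 4.7]
width: 0.219
```

Emit:
apply_moves(deltas=[[0,0,0.001,0,0,0,1],[0,0,0.001,0,0,0,1],[0,0,0.001,0,0,0,1]])

```text
time: 7.15
tool_pos: [0.5887, -0.0347, 0.0458]
tcp_rot: [1.971, 2.446, 0.0]
wrist_force: [-4.7, 0.6, 10.0]
width: 0.217
```

Emit:
apply_moves(deltas=[[0,0,-0.002,0,0,0,0.6],[0,0,-0.002,0,0,0,0.5],[0,0,-0.002,0,0,0,0.45],[0,0,-0.002,0,0,0,0.45],[0,0,-0.01,0,0,0,0.45],[0,0,-0.04,0,0,0,0.45],[0,0,-0.08,0,0,0,0.45],[0,0,-0.11,0,0,0,0.45]])

```text
time: 7.82
tool_pos: [0.5886, -0.0346, 0.156]
tcp_rot: [1.971, 2.446, 0.0]
wrist_force: [1.5, 0.4, 1.3]
width: 0.554
```

```bash
python3 go.py .40 -.20 .22 102.25; python3 - <<'E'
from h import *
im=avg("scene",6)[:,:,::-1].astype(np.uint8); cv2.imwrite("pics/scene4.png",im)
cv2.imwrite("pics/p3.png",cv2.resize(im[215:325,180:320],None,fx=5,fy=5,interpolation=cv2.INTER_CUBIC))
E
```

```text
7.8167 [ 0.5886 -0.0346  0.156 ] F [1.46 0.36 1.32] w 0.554
[-0.1216, -0.2194, -0.064, 0.0003, 0.0001, 0.0001]
```

View pics/p3.png

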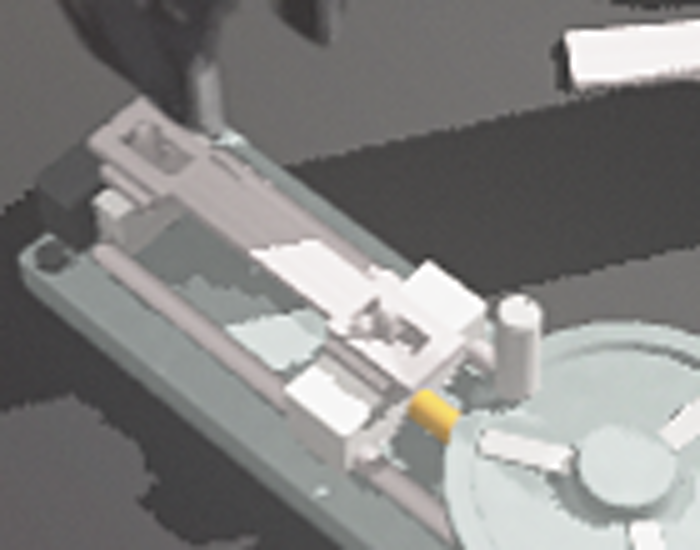

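The strip is flat over both pins: cell pin at crop (145,132), crosshead pin at (372,312). Next, the knob.

```bash
python3 go.py .564 .0761 .16 102.25
```

```text
8.1167 [ 0.5875 -0.0345  0.1528] F [-0.59  0.66 -0.8 ] w 0.547
[0.1131, 0.0005, -0.0071, -0.0019, -0.0006, 0.0002]
```

Emit:
apply_moves(deltas=[[0.03,0,-0.007,0,0,0,0.45],[0.07,0,-0.007,0,0,0,0.45],[0.113,0.0005,-0.007,0,0,0,0.45],[0.113,0.0005,-0.007,0,0,0,0.45],[0.113,0.0005,-0.007,0,0,0,0.45],[0.113,0.0005,-0.007,0,0,0,0.45]])

```text
time: 8.62
tool_pos: [0.5639, 0.0758, 0.1592]
tcp_rot: [-1.969, -2.446, 0.004]
wrist_force: [-0.1, -0.2, -1.2]
width: 0.544
```

```bash
python3 - <<'E'
from h import *
st=status.read_state(); p=st["tool_pos"]; print(p.round(4))
im=vision.read_camera("scene")[:,:,::-1].copy()
k=np.array([.564,.0761,.131]); uv=proj("scene",[k,[*p[:2],.131],p])
print(uv.round(1))
c=cv2.resize(im[205:305,215:345],None,fx=6,fy=6,interpolation=cv2.INTER_CUBIC)
cv2.imwrite("pics/k1.png",c)
E
python3 go.py .564 .0761 .098 102.25
```

```text
[0.5639 0.0758 0.1592]
[[282.8 276.8]
 [282.8 276.6]
 [282.9 266.4]]
8.6667 [0.5643 0.0752 0.1596] F [ 0.53 -0.26 -0.21] w 0.554
[0.001, 0.0, 0.0616, -0.0023, 0.0003, 0.0003]
```

View pics/k1.png

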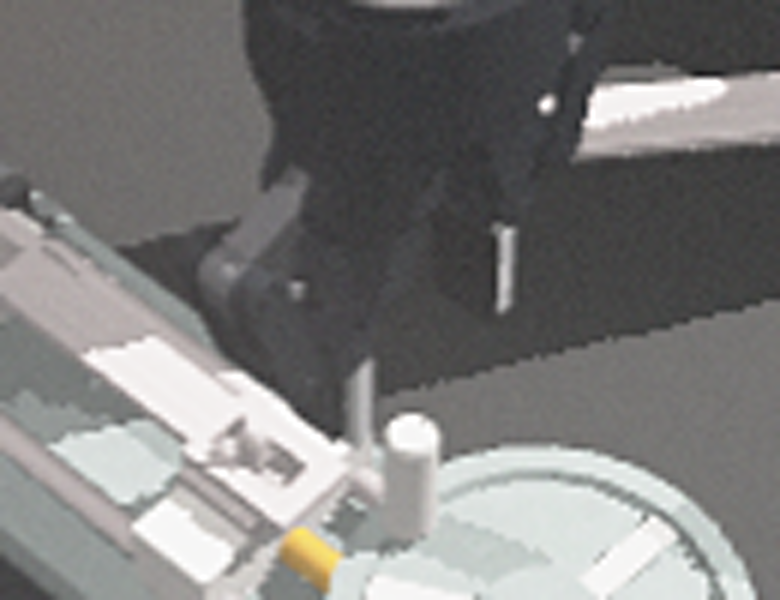

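Emit:
apply_moves(deltas=[[0.001,0,0.03,0,0,0,0.45],[0.001,0,0.055,0,0,0,0.45],[0.001,0,0.062,0,0,0,0.45],[0.001,0,0.062,0,0,0,0.45],[0.001,0,0.062,0,0,0,0.7],[0.001,0,0.062,0,0,0,0.8],[0.001,0,0.062,0,0,0,1],[0.001,0,0.062,0,0,0,1]], squeeze=40)

```text
time: 9.33
tool_pos: [0.5654, 0.0764, 0.1006]
tcp_rot: [1.97, 2.445, 0.001]
wrist_force: [-3.6, -2.2, 4.7]
width: 0.174
```

Emit:
apply_moves(deltas=[[0,0,0,0,0,0,1],[0,0,0,0,0,0,1],[0,0,0,0,0,0,1]])

```text
time: 9.58
tool_pos: [0.5654, 0.0764, 0.1005]
tcp_rot: [1.97, 2.445, 0.001]
wrist_force: [-3.7, -3.8, 6.2]
width: 0.172
```

```bash
python3 go.py .564 .0761 .098 102.25; python3 -c "
from h import *;s=status.read_state();print(s['tcp_rot'],s['torque'])"
```

```text
9.5833 [0.5654 0.0764 0.1005] F [-3.71 -3.78  6.2 ] w 0.172
[-0.0, -0.0014, 0.0025, 0.0015, 0.0012, 0.0005]
[1.96992415e+00 2.44485050e+00 6.72148729e-04] [-0.5306579   0.64846881  0.0123971 ]
```

```bash
cat > arc.py <<'E'
import numpy as np
p=lambda a:.05*np.array([np.cos(3.172+a),np.sin(3.172+a)])
def rows(a0,a1,n):
    print(a0,a1,[(p(a)-p(a0)).round(4).tolist() for a in np.linspace(a0,a1,n+1)[1:]])
if __name__=="__main__":
    rows(0,.8,8); rows(.8,1.6,8)
    for k in range(8): rows(1.6+.25*k,1.85+.25*k,4)
E
python3 arc.py
```

```text
0 0.8 [[0.0004, -0.005], [0.0013, -0.0099], [0.0027, -0.0147], [0.0045, -0.0193], [0.0068, -0.0238], [0.0096, -0.028], [0.0127, -0.0318], [0.0162, -0.0354]]
0.8 1.6 [[0.0039, -0.0032], [0.008, -0.006], [0.0124, -0.0083], [0.017, -0.0102], [0.0218, -0.0117], [0.0267, -0.0126], [0.0317, -0.013], [0.0367, -0.013]]
1.6 1.85 [[0.0031, 0.0003], [0.0062, 0.0008], [0.0093, 0.0014], [0.0123, 0.0023]]
1.85 2.1 [[0.0029, 0.001], [0.0058, 0.0023], [0.0086, 0.0037], [0.0113, 0.0052]]
2.1 2.35 [[0.0026, 0.0017], [0.0051, 0.0036], [0.0074, 0.0057], [0.0097, 0.0079]]
2.35 2.6 [[0.0021, 0.0023], [0.004, 0.0048], [0.0058, 0.0074], [0.0074, 0.01]]
2.6 2.85 [[0.0014, 0.0028], [0.0027, 0.0056], [0.0038, 0.0086], [0.0047, 0.0115]]
2.85 3.1 [[0.0007, 0.003], [0.0012, 0.0061], [0.0016, 0.0092], [0.0017, 0.0124]]
3.1 3.35 [[-0.0001, 0.0031], [-0.0003, 0.0062], [-0.0008, 0.0093], [-0.0014, 0.0124]]
3.35 3.6 [[-0.0008, 0.003], [-0.0019, 0.006], [-0.0031, 0.0088], [-0.0044, 0.0117]]
```

Emit:
apply_moves(deltas=[[0.0004,-0.005,-0.002,0,0,0,1],[0.0013,-0.0099,-0.002,0,0,0,1],[0.0027,-0.0147,-0.002,0,0,0,1],[0.0045,-0.0193,-0.002,0,0,0,1],[0.0068,-0.0238,-0.002,0,0,0,1],[0.0096,-0.028,-0.002,0,0,0,1],[0.0127,-0.0318,-0.002,0,0,0,1],[0.0162,-0.0354,-0.002,0,0,0,1]])

```text
time: 10.25
tool_pos: [0.5275, 0.0836, 0.1007]
tcp_rot: [1.968, 2.444, -0.001]
wrist_force: [3.7, -6.6, -5.5]
width: 0.166
```

```bash
cat > f.py <<'E'
from h import *
s=status.read_state(); d=s["tool_pos"][:2]-[.555,.1253]; th=np.arctan2(d[1],d[0]); F=s["wrist_force"]
e=np.array([np.cos(th),np.sin(th)]); t=np.array([e[1],-e[0]])
print("t",round(s["time"],2),"r",round(np.hypot(*d),4),"alpha",round((np.radians(102.25)-th-3.172)%6.2832,3),"push",round(-F[:2]@t,2),"radial",round(F[:2]@e,2),"Fz",round(F[2],1),"w",round(s["width"],3))
E
python3 f.py
```

```text
t 10.25 r 0.0499 alpha 0.767 push 6.73 radial 3.53 Fz -5.5 w 0.166
```

Push is 6.7 N, so it's running free. I'll continue to 1.6 rad, then go in smaller steps.

Emit:
apply_moves(deltas=[[0.0039,-0.0032,0.001,0,0,0,1],[0.008,-0.006,0.001,0,0,0,1],[0.0124,-0.0083,0.001,0,0,0,1],[0.017,-0.0102,0.001,0,0,0,1],[0.0193,-0.011,0.001,0,0,0,1]])

```text
time: 10.67
tool_pos: [0.5118, 0.1004, 0.1006]
tcp_rot: [1.969, 2.445, -0.003]
wrist_force: [-0.3, -7.9, 3.0]
width: 0.17
```

```bash
python3 f.py; python3 -c "
from arc import *
p0=p(1.24);print(p(1.24)-p(.8));rows(1.24,1.6,4)"
```

```text
t 10.67 r 0.0499 alpha 1.231 push 6.66 radial 4.23 Fz 3.0 w 0.17
[ 0.01893417 -0.01085076]
1.24 1.6 [[0.0044, -0.0011], [0.0088, -0.0019], [0.0133, -0.0022], [0.0178, -0.0022]]
```

Emit:
apply_moves(deltas=[[0.0044,-0.0011,0,0,0,0,1],[0.0088,-0.0019,0,0,0,0,1],[0.0133,-0.0022,0,0,0,0,1],[0.0178,-0.0022,0,0,0,0,1]])

```text
time: 11.0
tool_pos: [0.5057, 0.1174, 0.1006]
tcp_rot: [1.97, 2.445, -0.003]
wrist_force: [-1.9, -6.7, 3.2]
width: 0.169
```

```bash
python3 f.py
```

```text
t 11.0 r 0.0499 alpha 1.595 push 6.33 radial 2.98 Fz 3.2 w 0.169
```

Emit:
apply_moves(deltas=[[0.0031,0.0003,0,0,0,0,1],[0.0062,0.0008,0,0,0,0,1],[0.0093,0.0014,0,0,0,0,1],[0.0123,0.0023,0,0,0,0,1]])

```text
time: 11.33
tool_pos: [0.5053, 0.1301, 0.1006]
tcp_rot: [1.97, 2.446, -0.003]
wrist_force: [-2.5, -6.3, 4.4]
width: 0.173
```

```bash
python3 f.py
```

```text
t 11.33 r 0.05 alpha 1.851 push 6.49 radial 1.91 Fz 4.4 w 0.173
```

Emit:
apply_moves(deltas=[[0.0029,0.001,0,0,0,0,1],[0.0058,0.0023,0,0,0,0,1],[0.0086,0.0037,0,0,0,0,1],[0.0113,0.0052,0,0,0,0,1]])

```text
time: 11.67
tool_pos: [0.508, 0.1424, 0.1006]
tcp_rot: [1.97, 2.446, -0.002]
wrist_force: [-2.1, -6.3, 3.9]
width: 0.172
```

```bash
python3 f.py
```

```text
t 11.67 r 0.05 alpha 2.104 push 6.66 radial -0.19 Fz 3.9 w 0.172
```

Emit:
apply_moves(deltas=[[0.0026,0.0017,0,0,0,0,1],[0.0051,0.0036,0,0,0,0,1],[0.0074,0.0057,0,0,0,0,1],[0.0097,0.0079,0,0,0,0,1]])

```text
time: 12.0
tool_pos: [0.5137, 0.1536, 0.1006]
tcp_rot: [1.97, 2.446, -0.002]
wrist_force: [-2.3, -5.6, 4.6]
width: 0.171
```

```bash
python3 f.py
```

```text
t 12.0 r 0.05 alpha 2.354 push 5.9 radial -1.28 Fz 4.6 w 0.171
```

Emit:
apply_moves(deltas=[[0.0021,0.0023,0,0,0,0,1],[0.004,0.0048,0,0,0,0,1],[0.0058,0.0074,0,0,0,0,1],[0.0074,0.01,0,0,0,0,1]])

```text
time: 12.33
tool_pos: [0.5219, 0.1628, 0.1006]
tcp_rot: [1.97, 2.446, -0.003]
wrist_force: [-3.2, -6.2, 5.2]
width: 0.168
```

```bash
python3 f.py
```

```text
t 12.33 r 0.05 alpha 2.602 push 6.53 radial -2.56 Fz 5.2 w 0.168
```

Emit:
apply_moves(deltas=[[0.0014,0.0028,0,0,0,0,1],[0.0027,0.0056,0,0,0,0,1],[0.0038,0.0086,0,0,0,0,1],[0.0047,0.0115,0,0,0,0,1]])

```text
time: 12.67
tool_pos: [0.5319, 0.1698, 0.1005]
tcp_rot: [1.97, 2.446, -0.003]
wrist_force: [-4.1, -7.7, 4.6]
width: 0.173
```

```bash
python3 f.py
```

```text
t 12.67 r 0.0501 alpha 2.846 push 7.17 radial -4.91 Fz 4.6 w 0.173
```

Emit:
apply_moves(deltas=[[0.0004,0.0015,0,0,0,0,1],[0.0007,0.003,0,0,0,0,1],[0.001,0.0046,0,0,0,0,1],[0.0012,0.0061,0,0,0,0,1]])

```text
time: 13.0
tool_pos: [0.5373, 0.1722, 0.1005]
tcp_rot: [1.971, 2.446, -0.004]
wrist_force: [-5.4, -6.6, 5.5]
width: 0.171
```

```bash
python3 f.py; python3 -c "
from arc import *
for a in(2.975,3.1,3.225,3.35,3.475,3.6,3.725):rows(a,a+.125,4)"
```

```text
t 13.0 r 0.0501 alpha 2.964 push 7.4 radial -4.26 Fz 5.5 w 0.171
2.975 3.1 [[0.0002, 0.0016], [0.0003, 0.0031], [0.0004, 0.0047], [0.0005, 0.0062]]
3.1 3.225 [[-0.0, 0.0016], [-0.0001, 0.0031], [-0.0002, 0.0047], [-0.0003, 0.0062]]
3.225 3.35 [[-0.0002, 0.0015], [-0.0005, 0.0031], [-0.0007, 0.0046], [-0.0011, 0.0061]]
3.35 3.475 [[-0.0004, 0.0015], [-0.0008, 0.003], [-0.0013, 0.0045], [-0.0019, 0.006]]
3.475 3.6 [[-0.0006, 0.0015], [-0.0012, 0.0029], [-0.0019, 0.0043], [-0.0026, 0.0057]]
3.6 3.725 [[-0.0008, 0.0014], [-0.0016, 0.0027], [-0.0024, 0.004], [-0.0033, 0.0053]]
3.725 3.85 [[-0.0009, 0.0013], [-0.0019, 0.0025], [-0.0029, 0.0037], [-0.0039, 0.0049]]
```

Emit:
apply_moves(deltas=[[0.0002,0.0016,0,0,0,0,1],[0.0003,0.0031,0,0,0,0,1],[0.0004,0.0047,0,0,0,0,1],[0.0005,0.0062,0,0,0,0,1]])

```text
time: 13.33
tool_pos: [0.5429, 0.1739, 0.1005]
tcp_rot: [-1.971, -2.446, 0.005]
wrist_force: [-6.1, -6.0, 6.9]
width: 0.173
```

```bash
python3 f.py
```

```text
t 13.33 r 0.0501 alpha 3.082 push 7.42 radial -4.38 Fz 6.9 w 0.173
```

Emit:
apply_moves(deltas=[[0,0.0016,-0.001,0,0,0,1],[-0.0001,0.0031,-0.001,0,0,0,1],[-0.0002,0.0047,-0.001,0,0,0,1],[-0.0003,0.0062,-0.001,0,0,0,1]])

```text
time: 13.67
tool_pos: [0.5479, 0.1749, 0.1006]
tcp_rot: [-1.97, -2.445, 0.007]
wrist_force: [-7.2, -5.7, 3.3]
width: 0.168
```

```bash
python3 f.py
```

```text
t 13.67 r 0.0501 alpha 3.182 push 7.93 radial -4.61 Fz 3.3 w 0.168
```

Emit:
apply_moves(deltas=[[-0.0002,0.0015,0,0,0,0,1],[-0.0005,0.0031,0,0,0,0,1],[-0.0007,0.0046,0,0,0,0,1],[-0.0011,0.0061,0,0,0,0,1]])

```text
time: 14.0
tool_pos: [0.5537, 0.1753, 0.1006]
tcp_rot: [-1.969, -2.444, 0.008]
wrist_force: [-8.1, -4.5, 4.4]
width: 0.176
```

```bash
python3 f.py
```

```text
t 14.0 r 0.0501 alpha 3.299 push 8.22 radial -4.26 Fz 4.4 w 0.176
```

Emit:
apply_moves(deltas=[[-0.0004,0.0015,0,0,0,0,1],[-0.0008,0.003,0,0,0,0,1],[-0.0013,0.0045,0,0,0,0,1],[-0.0019,0.006,0,0,0,0,1]])

```text
time: 14.33
tool_pos: [0.5596, 0.1752, 0.1006]
tcp_rot: [-1.969, -2.443, 0.008]
wrist_force: [-8.9, -3.1, 4.8]
width: 0.176
```

```bash
python3 f.py; python3 - <<'E'
from h import *
im=avg("scene",6)[:,:,::-1].astype(np.uint8); cv2.imwrite("pics/scene5.png",im)
cv2.imwrite("pics/w1.png",cv2.resize(im[215:325,180:320],None,fx=5,fy=5,interpolation=cv2.INTER_CUBIC))
E
python3 f.py
```

```text
t 14.33 r 0.0501 alpha 3.417 push 8.54 radial -3.9 Fz 4.8 w 0.176
t 14.63 r 0.0501 alpha 3.425 push 8.12 radial -4.11 Fz 3.6 w 0.175
```

View pics/w1.png

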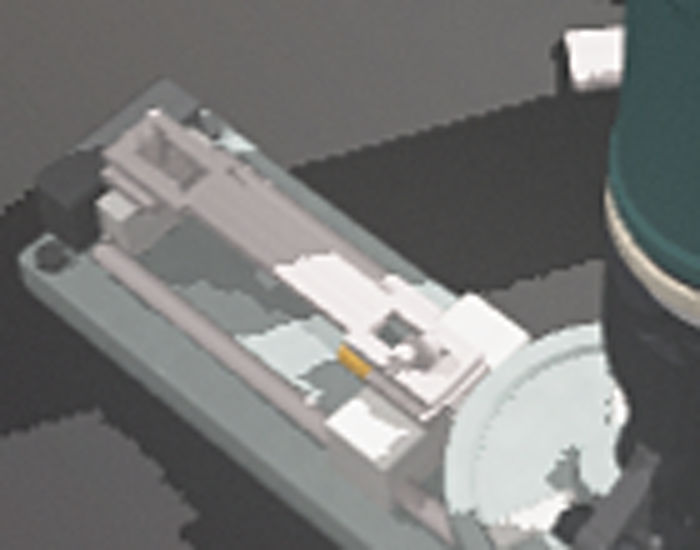

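Emit:
apply_moves(deltas=[[-0.0006,0.0015,0,0,0,0,1],[-0.0012,0.0029,0,0,0,0,1],[-0.0019,0.0043,0,0,0,0,1],[-0.0026,0.0057,0,0,0,0,1]])

```text
time: 14.97
tool_pos: [0.5654, 0.1742, 0.1006]
tcp_rot: [-1.968, -2.443, 0.007]
wrist_force: [-9.6, -2.0, 4.4]
width: 0.175
```

```bash
python3 f.py
```

```text
t 14.97 r 0.05 alpha 3.535 push 8.97 radial -3.92 Fz 4.4 w 0.175
```

Emit:
apply_moves(deltas=[[-0.0008,0.0014,0,0,0,0,1],[-0.0016,0.0027,0,0,0,0,1],[-0.0024,0.004,0,0,0,0,1],[-0.0033,0.0053,0,0,0,0,1]])

```text
time: 15.3
tool_pos: [0.5711, 0.1727, 0.1006]
tcp_rot: [-1.968, -2.442, 0.007]
wrist_force: [-10.4, -0.0, 5.5]
width: 0.172
```

```bash
python3 f.py
```

```text
t 15.3 r 0.05 alpha 3.653 push 9.89 radial -3.37 Fz 5.5 w 0.172
```

Emit:
apply_moves(deltas=[[-0.0005,0.0006,0,0,0,0,1],[-0.0009,0.0013,0,0,0,0,1]])

```text
time: 15.47
tool_pos: [0.5725, 0.1722, 0.1006]
tcp_rot: [-1.968, -2.442, 0.007]
wrist_force: [-10.4, 0.1, 5.0]
width: 0.173
```

```bash
python3 f.py; python3 - <<'E'
from h import *
st=[]; ims=[]
for _ in range(8): ims.append(vision.read_camera("scene")); st.append(status.read_state()["wrist_force"])
print("rest F",np.mean(st,0).round(2))
im=np.mean(ims,0)[:,:,::-1]; cv2.imwrite("pics/scene6.png",im.round().astype(np.uint8))
ref={k:cv2.cvtColor(cv2.imread(f"pics/scene{k}.png"),cv2.COLOR_BGR2GRAY).astype(np.float32) for k in(0,4,5,6)}
def shift(a,b,x,y,w,h,s=12):
    T=ref[a][y:y+h,x:x+w]; S=ref[b][y-s:y+h+s,x-s:x+w+s]
    r=cv2.matchTemplate(S,T,cv2.TM_CCOEFF_NORMED); _,v,_,(i,j)=cv2.minMaxLoc(r)
    q=lambda l,c,n:(l-n)/(2*(l-2*c+n))
    return (round(i+q(r[j,i-1],r[j,i],r[j,i+1])-s,2),round(j+q(r[j-1,i],r[j,i],r[j+1,i])-s,2),round(float(v),3))
# cell block lower-left part, base corner (fixed), strip slot end, crosshead lower block in successive frames
for a,b in((0,4),(4,5),(5,6)):
    print(a,b,"cell",shift(a,b,197,250,12,14,4),"basecorner",shift(a,b,183,258,14,14,4),"xh",shift(a,b,236,286,20,24))
print("strip 4->5",shift(4,5,200,238,26,22),"5->6",shift(5,6,200,238,26,22))
o=ray("scene",[[257,277]],.066)[0]; yh=np.array([-.2122,.9772,0]); print("px per mm along",(proj("scene",o+.001*yh)-proj("scene",o)), "at cell",(proj("scene",[.603,-.097,.06]+.001*yh)-proj("scene",[.603,-.097,.06])))
E
```

```text
t 15.47 r 0.0501 alpha 3.682 push 9.74 radial -3.5 Fz 5.0 w 0.173
rest F [-9.77 -0.16  5.56]
0 4 cell (np.float32(-0.19), np.float32(-0.04), 0.837) basecorner (np.float32(-0.02), np.float32(-0.01), 0.982) xh (np.float32(-0.2), np.float32(0.05), 0.881)
4 5 cell (np.float32(0.51), np.float32(0.32), 0.918) basecorner (np.float32(0.02), np.float32(0.01), 0.999) xh (np.float32(7.73), np.float32(6.27), 0.805)
5 6 cell (np.float32(0.27), np.float32(0.13), 0.964) basecorner (np.float32(-0.0), np.float32(0.01), 0.999) xh (np.float32(0.21), np.float32(0.13), 0.958)
strip 4->5 (np.float32(0.47), np.float32(0.12), 0.666) 5->6 (np.float32(0.24), np.float32(0.15), 0.925)
px per mm along [[0.41158745 0.31051579]] at cell [[0.36665853 0.28067572]]
```

The image shift shows the load cell has moved about 2 mm, so the strip is taut. The push is around 9–9.7 N, so I'll wind a little more.

Emit:
apply_moves(deltas=[[-0.0009,0.0013,0,0,0,0,1],[-0.0018,0.0026,0,0,0,0,1],[-0.0027,0.0038,0,0,0,0,1]])

```text
time: 16.12
tool_pos: [0.5765, 0.1705, 0.1005]
tcp_rot: [-1.968, -2.441, 0.007]
wrist_force: [-11.6, 0.4, 6.3]
width: 0.171
```

```bash
python3 f.py
```

```text
t 16.12 r 0.0501 alpha 3.769 push 10.65 radial -4.63 Fz 6.3 w 0.171
```

Push is 10.65 N in motion. I'll ease the arm's spring-back, open and lift off.

Emit:
apply_moves(deltas=[[0.0005,-0.0006,0,0,0,0,1],[0.0009,-0.0012,0,0,0,0,1],[0.0009,-0.0012,0,0,0,0,0.7],[0.0009,-0.0012,0,0,0,0,0.5],[0.0009,-0.0012,0,0,0,0,0.45],[0.0009,-0.0012,0,0,0,0,0.45],[0.0009,-0.0012,0,0,0,0,0.45],[0.0009,-0.0012,0,0,0,0,0.45]])

```text
time: 16.78
tool_pos: [0.5793, 0.1706, 0.1011]
tcp_rot: [1.971, 2.446, 0.001]
wrist_force: [-0.9, 1.0, 0.4]
width: 0.551
```

Emit:
apply_moves(deltas=[[0,0,-0.02,0,0,0,0.45],[0,0,-0.05,0,0,0,0.45],[0,0,-0.09,0,0,0,0.45],[0,0,-0.12,0,0,0,0.45],[0,0,-0.12,0,0,0,0.45],[0,0,-0.12,0,0,0,0.45]])

```text
time: 17.28
tool_pos: [0.5811, 0.1711, 0.2244]
tcp_rot: [1.969, 2.443, 0.008]
wrist_force: [0.9, -0.5, -0.6]
width: 0.55
```

```bash
python3 f.py; python3 - <<'E'
from h import *
im=avg("scene",8)[:,:,::-1]; cv2.imwrite("pics/scene7.png",im.round().astype(np.uint8))
ref={k:cv2.cvtColor(cv2.imread(f"pics/scene{k}.png"),cv2.COLOR_BGR2GRAY).astype(np.float32) for k in(4,5,6,7)}
def shift(a,b,x,y,w,h,s=4):
    T=ref[a][y:y+h,x:x+w]; S=ref[b][y-s:y+h+s,x-s:x+w+s]
    r=cv2.matchTemplate(S,T,cv2.TM_CCOEFF_NORMED); _,v,_,(i,j)=cv2.minMaxLoc(r)
    q=lambda l,c,n:(l-n)/(2*(l-2*c+n))
    d=np.array([i+q(r[j,i-1],r[j,i],r[j,i+1])-s,j+q(r[j-1,i],r[j,i],r[j+1,i])-s]); return d.round(2),round(float(v),3)
for a,b in((4,7),(5,7),(6,7)): print(a,b,"cell",shift(a,b,197,250,12,14),"strip",shift(a,b,200,238,26,22),"xhpin/slot",shift(a,b,250,275,26,26) if a>4 else "")
c=im[215:340,180:345].round().astype(np.uint8); cv2.imwrite("pics/e1.png",cv2.resize(c,None,fx=4.5,fy=4.5,interpolation=cv2.INTER_CUBIC))
E
```

```text
t 17.28 r 0.0527 alpha 3.843 push -1.05 radial 0.05 Fz -0.6 w 0.55
4 7 cell (array([0.92, 0.72], dtype=float32), 0.934) strip (array([1.71, 1.16], dtype=float32), 0.626) xhpin/slot 
5 7 cell (array([0.33, 0.19], dtype=float32), 0.95) strip (array([0.35, 0.29], dtype=float32), 0.848) xhpin/slot (array([0.88, 0.69], dtype=float32), 0.903)
6 7 cell (array([ 0.01, -0.01], dtype=float32), 0.988) strip (array([0.06, 0.14], dtype=float32), 0.878) xhpin/slot (array([0.07, 0.07], dtype=float32), 0.982)
```

View pics/e1.png

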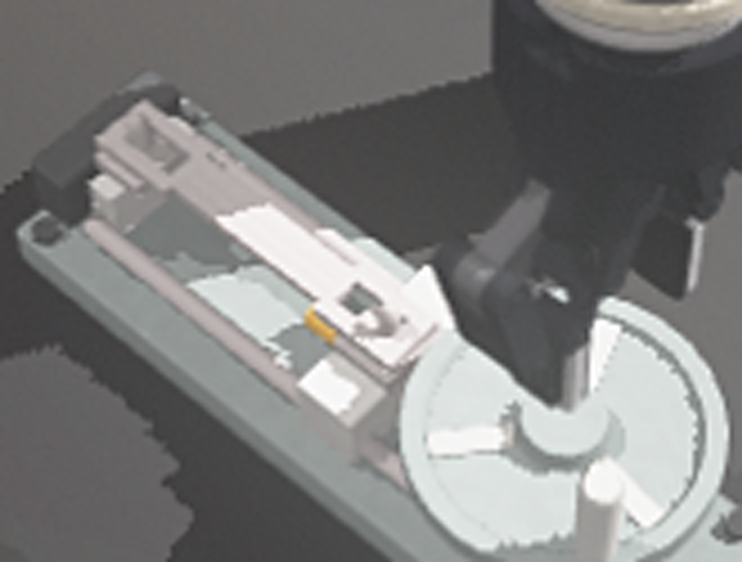

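After release the cell's image shift still reads 2.0–2.5 mm, which is a push of 8.8–9.7 N and close to the lower limit. There's plenty of time, so I'll regrip and confirm the push in steady motion.

```bash
python3 - <<'E'
from h import *
im=cv2.imread("pics/scene7.png"); s=status.read_state(); print(s["tool_pos"])
# knob top ellipse centre: bright blob near (314,321)
g=cv2.cvtColor(im,cv2.COLOR_BGR2GRAY)
m=(g[312:335,305:325]>205).astype(np.uint8); v,u=np.nonzero(m); print(len(u),u.min()+305,u.max()+305,v.min()+312)
c=np.array([(u.min()+u.max())/2+305, v.min()+312+3.0]); 
for q in (c,[314.2,321.3]):
    k=ray("scene",q,.131)[0]; d=k[:2]-[.555,.1253]; th=np.arctan2(d[1],d[0]); print(q,k.round(4),np.hypot(*d).round(4),"alpha",(np.radians(102.25)-th-3.172)%6.2832)
E
python3 go.py .5780 .1702 .1006 102.25
```

```text
[0.57823094 0.17037312 0.21937674]
293 305 324 312
[314.5 315. ] [0.5669 0.1619 0.131 ] 0.0385 alpha 3.6405372158128193
[314.2, 321.3] [0.5742 0.1702 0.131 ] 0.0488 alpha 3.728782355584119
17.6833 [0.5782 0.1704 0.2194] F [ 0.37 -0.36 -0.74] w 0.55
[-0.0001, 0.0, 0.1188, -0.0025, 0.0001, 0.0002]
```

Emit:
apply_moves(deltas=[[0,-0.002,0.04,0,0,0,0.45],[0,-0.002,0.08,0,0,0,0.45],[0,-0.002,0.11,0,0,0,0.45],[0,-0.002,0.118,0,0,0,0.45],[0,-0.002,0.118,0,0,0,0.45],[0,-0.002,0.118,0,0,0,0.7],[0,-0.002,0.118,0,0,0,0.8],[0,-0.002,0.118,0,0,0,1]], squeeze=40)

```text
time: 18.35
tool_pos: [0.5773, 0.1701, 0.1058]
tcp_rot: [1.971, 2.446, 0.0]
wrist_force: [-3.7, -1.2, 1.1]
width: 0.172
```

Emit:
apply_moves(deltas=[[0,0,0,0,0,0,1],[0,0,0,0,0,0,1],[0,0,0,0,0,0,1],[0,0,0,0,0,0,1]])

```text
time: 18.68
tool_pos: [0.5773, 0.1702, 0.1057]
tcp_rot: [1.971, 2.445, 0.001]
wrist_force: [-5.5, -2.9, 4.8]
width: 0.167
```

```bash
python3 f.py; python3 -c "
from arc import *
rows(3.75,3.87,4);rows(3.87,3.99,4);rows(3.99,4.11,4);rows(4.11,4.23,4)"
```

```text
t 18.68 r 0.0501 alpha 3.787 push 3.59 radial -5.04 Fz 4.8 w 0.167
3.75 3.87 [[-0.0009, 0.0012], [-0.0019, 0.0024], [-0.0028, 0.0035], [-0.0039, 0.0046]]
3.87 3.99 [[-0.001, 0.0011], [-0.0021, 0.0021], [-0.0032, 0.0031], [-0.0044, 0.0041]]
3.99 4.11 [[-0.0012, 0.0009], [-0.0024, 0.0018], [-0.0036, 0.0027], [-0.0048, 0.0035]]
4.11 4.23 [[-0.0013, 0.0008], [-0.0026, 0.0015], [-0.0039, 0.0023], [-0.0052, 0.0029]]
```

Emit:
apply_moves(deltas=[[-0.0009,0.0012,0,0,0,0,1],[-0.0019,0.0024,0,0,0,0,1],[-0.0028,0.0035,0,0,0,0,1],[-0.0039,0.0046,0,0,0,0,1]])

```text
time: 19.02
tool_pos: [0.5806, 0.1684, 0.1057]
tcp_rot: [-1.97, -2.443, 0.001]
wrist_force: [-12.4, 2.5, 10.2]
width: 0.166
```

```bash
python3 f.py
```

```text
t 19.02 r 0.0501 alpha 3.861 push 11.92 radial -4.2 Fz 10.2 w 0.166
```

The push read 11.9 N, below the 13 N limit and clearly firm. I'll stop here and release.

Emit:
apply_moves(deltas=[[0.0006,-0.0007,-0.001,0,0,0,1],[0.001,-0.0012,-0.002,0,0,0,1],[0.001,-0.0012,-0.002,0,0,0,0.7],[0.001,-0.0012,-0.002,0,0,0,0.5],[0.001,-0.0012,-0.002,0,0,0,0.45],[0.001,-0.0012,-0.002,0,0,0,0.45],[0.001,-0.0012,-0.002,0,0,0,0.45]])

```text
time: 19.6
tool_pos: [0.5818, 0.1681, 0.1056]
tcp_rot: [1.971, 2.445, 0.002]
wrist_force: [-0.4, 0.0, -0.2]
width: 0.55
```

Emit:
apply_moves(deltas=[[0,0,-0.02,0,0,0,0.45],[0,0,-0.05,0,0,0,0.45],[0,0,-0.09,0,0,0,0.45],[0,0,-0.12,0,0,0,0.45],[-0.04,0,-0.12,0,0,0,0.45],[-0.08,0,-0.12,0,0,0,0.45],[-0.11,0,-0.12,0,0,0,0.45],[-0.12,0,-0.12,0,0,0,0.45]])

```text
time: 20.27
tool_pos: [0.6075, 0.0469, 0.2256]
tcp_rot: [1.973, 2.441, -0.0]
wrist_force: [-0.7, 0.0, -0.5]
width: 0.548
```

Emit:
apply_moves(deltas=[[-0.05,-0.02,-0.02,0,0,0,0.45],[-0.08,-0.02,-0.02,0,0,0,0.45],[-0.107,-0.001,0.0,0,0,0,0.45],[-0.107,-0.001,0.06,0,0,0,0.45],[-0.107,-0.001,0.06,0,0,0,0.45],[-0.107,-0.001,0.06,0,0,0,0.45]])

```text
time: 20.77
tool_pos: [0.6242, -0.054, 0.1584]
tcp_rot: [-1.967, -2.437, 0.008]
wrist_force: [-0.9, -0.2, -0.9]
width: 0.549
```

```bash
python3 go.py .5875 -.0345 .1528 102.25
```

```text
20.7667 [ 0.6242 -0.054   0.1584] F [-0.94 -0.16 -0.89] w 0.549
[0.0267, -0.0317, 0.0061, -0.0102, -0.0041, -0.0013]
```

Emit:
apply_moves(deltas=[[0.015,-0.018,0.003,0,0,0,0.45],[0.027,-0.032,0.005,0,0,0,0.45],[0.027,-0.032,0.005,0,0,0,0.45],[0.027,-0.032,0.005,0,0,0,0.45],[0.027,-0.032,0.005,0,0,0,0.45]])

```text
time: 21.18
tool_pos: [0.5927, -0.0342, 0.1616]
tcp_rot: [1.969, 2.445, 0.003]
wrist_force: [0.6, -0.3, -0.1]
width: 0.551
```

```bash
python3 - <<'E'
from h import *
im=avg("scene",8)[:,:,::-1]; print(status.read_state()["tool_pos"],status.read_state()["wrist_force"]); cv2.imwrite("pics/scene8.png",im.round().astype(np.uint8))
ref={k:cv2.cvtColor(cv2.imread(f"pics/scene{k}.png"),cv2.COLOR_BGR2GRAY).astype(np.float32) for k in(4,8)}
def ecc(x,y,w,h,init):
    T=ref[4][y:y+h,x:x+w].copy(); M=np.float32([[1,0,x+init[0]],[0,1,y+init[1]]])
    cc,M=cv2.findTransformECC(T,ref[8],M,cv2.MOTION_TRANSLATION,(3,200,1e-6),None,1); return (M[:,2]-[x,y]).round(2),round(cc,3)
mm=.4617
for nm,r,i in(("cell a",(197,250,12,14),(1,.7)),("cell b",(196,248,16,18),(1,.7)),("base",(183,258,14,14),(0,0)),("strip cell end",(198,235,24,20),(1,.7)),("strip waist",(212,248,14,14),(1,.7)),("crosshead",(236,288,20,22),(8.5,6.6))):
    try: d,c=ecc(*r,i); print(nm,d,"mm",(np.hypot(*d)/(.515 if nm=="crosshead" else mm)).round(2),c)
    except cv2.error as e: print(nm,"fail")
c=im[215:340,180:345].round().astype(np.uint8); cv2.imwrite("pics/e2.png",cv2.resize(c,None,fx=4.5,fy=4.5,interpolation=cv2.INTER_CUBIC))
E
```

```text
[ 0.59141079 -0.03460718  0.15986763] [ 0.08744267 -0.36292561 -0.11824284]
cell a [1.14 0.72] mm 2.92 0.944
cell b [1.03 0.7 ] mm 2.7 0.946
base [0.01 0.  ] mm 0.02 0.999
strip cell end [1.09 0.99] mm 3.19 0.669
strip waist [4.05 3.32] mm 11.34 0.967
crosshead [8.92 7.16] mm 22.21 0.815
```

View pics/e2.png

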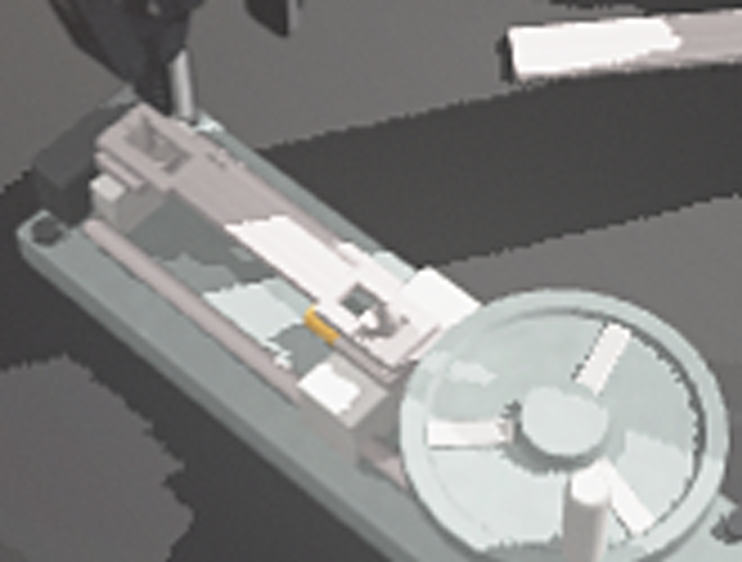

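The picture shows the strip flat with both pins in its slots, and the arm clear. The cell has moved 2.7–2.9 mm, about 33 N in the strip, which corresponds to about 10 N at the knob. Handing in.

```bash
python3 -c "
from workcell import job
print(job.finish_job())"
```

```text
the job is handed in; nothing more can be done
None
```

I laid the steel strip over the pins of both ledges, wound the crank clockwise until the strip was taut, let go and handed the job in at about 22 s. The job reported no verdict.

- **Push on the knob:** it read about 6.5 N while running free and 10.65 N when I first stopped. After letting go, the camera suggested only 8.8–9.7 N, so I regripped and wound a little further.
- **Last reading:** that final push read 11.9 N in motion, above the 10 N target but under the 13 N limit. Free-running readings were about 0.5 N above the stated 6 N, so the true value is probably nearer 11 N.
- **Final camera check:** the load cell had moved 2.7–2.9 mm, about 33 N in the strip, which corresponds to about 10 N at the knob. This is somewhat lower than the last reading, but both are within 9–13 N.
- **Other checks:** the strip is flat with both pins in its slots, and the arm was clear of everything (wrist force about 0 N). One image match, on the strip's waist, gave an implausible 11 mm of movement. The lit patch there shifts with the strip and the shadows, so I disregarded it.

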